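Lift a sprung mousetrap with the kitchen tongs

TASK

Clear the sprung mousetrap in this under-sink cupboard without putting a finger on it. First take the steel guard off the trap and hang it astride the cloth rail, legs down either side of the bar, and let go of it; then pick up the kitchen tongs, close their jaws on the trap and lift it. Finish still holding: the trap gripped in the tongs, roughly level, well up off the mat (at least 10 cm) and touching nothing else, with the other things in the cupboard left where they are.

Things in the scene. Friction and masses are not known exactly. Their poses are not given: they have to be found in the camera images.
- trap: sprung wooden mousetrap lying flat on the mat under the guard: wooden base 98 mm long (x), 46 wide (y), 9 thick, low steel wirework on top (14 mm high in all, narrower than the base); 25 to 50 g. Origin: centre of the underside; z up. The mat's top, on which everything stands, is 3 mm above the work surface (z = 0.003)
- guard: trap guard of bare folded steel, an upside-down U standing over the trap: 120 mm long (x), 60 wide over its walls (y), 56 high, sheet 3 mm thick, ends open; its roof is two 26 mm straps across the ends with a 68 mm window between them. About 140 g. Origin: centre of its underside, z up. It can be gripped across its width from above, beside the window
- guard_roof (a point): point in the middle of the guard, level with the underside of its roof straps, 53 mm above its origin
- rail: cloth rail: one bent chromed rod of 12 mm diameter on two round feet (44 mm), screwed down. Its level bar runs along its x, 260 mm between the uprights, bar top 130 mm above the origin. Origin: on the mat midway between the uprights. A guard astride the bar has its roof straps resting on the bar's top and its length along the bar
- rail_mid (a point): middle of the bar, on its top line
- tongs: steel kitchen tongs lying flat, pivot and pull ring to the rear (-x), jaws ahead (+x), 240 mm long; the arms are strips 22 mm high (z) that swing level about an upright pivot. Origin: on the centre line and underside, 85 mm ahead of the pivot, in the middle of the arms' 65 mm straight part: grip them here, across y; they are 57 mm wide over the outsides when open. About 100 g
- tongs_jaws (a point): point midway between the jaws, 99 mm ahead of the tongs' origin, at half their height (11 mm). The jaws' flat inner faces are 42 mm long (x) about it and 22 mm high. Sprung open they stand 84 mm apart; with the fingers 50 mm apart on the arms, about 70 mm; with the fingers 40 mm apart, 46 to 47 mm and parallel
- tongs_left (a joint): angle (rad) by which each tongs arm has been squeezed in: 0 fully open (a spring holds them there and pushes back with about 5 N on each finger, enough to carry them half open), 0.10 when the jaws are 46 to 47 mm apart, 0.22 the stop
- ubend: bystander: spare grey plastic U-bend with two ribbed nuts, lying flat, about 130 x 140 x 51 mm
- soap_dish: bystander: green ceramic soap dish, 105 (x) x 66 (y) x 24 mm
- jug: bystander: orange plastic jug, 116 mm across, 150 mm high, handle to its +y
- bottle_brush: bystander: stiff white nylon bottle brush lying along its x, about 290 mm long, head 47 mm across at its +x end
- cleaner: bystander: white plastic bottle, 72 mm across, 190 mm high
- tin: bystander: tin, 72 mm across, 130 mm high
- sink_plug: bystander: black rubber sink plug with a steel ring, 54 mm across, 24 mm high

How it is judged (in metres and radians):
On the way, in this order (a step that is already met when the one before it is completed fails the run):
1. the guard hangs astride the cloth rail, let go (height (world z) of guard_roof between 0.122 and 0.145 m and y of guard_roof in the frame of rail between -0.025 and 0.025 m and x of guard_roof in the frame of rail between -0.08 and 0.08 m and angle between guard's own z axis and vertical below 0.35 rad and contact force between guard and rail above 0.4 N and linear speed of guard below 0.05 m/s and contact force between each of the arm, the fingers and guard below 0.1 N), for 0.3 s.
2. the trap is gripped in the tongs and lifted clear of the mat (height (world z) of trap above 0.05 m and contact force between tongs and trap above 1 N and value of joint tongs_left above 0.06 rad and distance between tongs_jaws and trap below 0.06 m and contact force between the fingers and tongs above 3 N), for 0.2 s.
At the end, for the whole second after the job is handed in: The trap is more than 97 mm above the mat, level within 0.4 rad, still, gripped in the squeezed tongs (over 1 N) that the fingers hold (over 3 N), touching nothing else. The guard rests astride the bar, centred within 25 mm across and 80 mm along it, tilted under 0.35 rad, untouched by the robot (all of step 1 and height (world z) of trap above 0.1 m and contact force between tongs and trap above 1 N and value of joint tongs_left above 0.06 rad and distance between tongs_jaws and trap below 0.06 m and contact force between the fingers and tongs above 3 N and angle between trap's own z axis and vertical below 0.4 rad and linear speed of trap below 0.05 m/s and contact force between each of trap, tongs and rail below 0.05 N and contact force between trap and jug below 0.05 N and contact force between trap and cleaner below 0.05 N and contact force between trap and tin below 0.05 N and contact force between each of trap, tongs and guard below 0.05 N); the arm keeps its last pose, push and grip.
It fails at once if the robot itself touches the mousetrap (contact force between any of the fingers, the arm and trap above 0.5 N).
It fails at once if another thing in the cupboard is shifted by more than 3 cm (distance of any of ubend, soap_dish, jug, bottle_brush, cleaner, tin, sink_plug from where it was at the start of the episode above 0.03 m).
It also fails if it takes over 58 s, if anything falls off the work surface, if the arm or the gripper's body presses on something with over 40 N, if the wrist force passes 120 N, or if a joint passes its speed limit or range.

ROBOT

A 7-joint arm with a two-finger parallel gripper is mounted at the origin on the work surface. World frame = base frame: x ahead of the robot, y to its left, z up, the work surface at z = 0. Lengths are in m, angles in degrees, forces in N, time in s.
With the tool pointing down it reaches from about 0.425 to 0.875 m from the base axis. Payload 4.7 kg.
Tool frame: the origin (TCP) lies on the mounting face of the last link; the fingertips stand 182 mm ahead of it and the grasp point (between the pads) lies 164 mm ahead of it; z points along the fingers, x is the direction in which the jaws open and shut, and the axes are right-handed (so a half turn about z gives the same grasp; the last joint's range is limited). The gripper opens to 87 mm and grips with 3 to 60 N. Pads are 19 mm wide; open, the fingers measure 117 mm over their backs; the gripper's body (75 mm by 190 mm) begins 51 mm behind the grasp point.
Start: joints at [0.808, 18.392, -4.016, 83.108, 1.295, 78.541, -3.26], TCP at [0.65, -0, 0.405] pointing down, gripper open.
Joint ranges: [-163.93, 163.93], [-17.29, 119.83], [-79.2, 71.16], [3.27, 140.29], [-89.18, 269.18], [5.43, 117.66], [-154.24, 154.24]. Speed limits (degrees/s): [147.25, 147.25, 180, 180, 180, 180, 180].

INTERFACE

Orientations are given as [roll, pitch, yaw] about the fixed x, y, z axes, in that order (R = Rz(yaw) Ry(pitch) Rx(roll)).
In Python, from cell import status, cams, env, outline_of, landmark_of gives the robot as it stands. The module is installed in compiled form; this text tells all that it offers.
- The arm moves only by the tool jog_arm, never from a script. Its argument "rows" is a list of rows, each a list of 7 numbers: the closure, from 0 (fully open) to 1 (shut), then the shift along the tool's x, y, z in m, then the turn, a rotation vector about the tool's x, y, z in degrees. A call has 1 to 12 rows; each row shifts and turns the commanded pose from where the row before left it, along the tool's axes as they then stand; what a row does not reach is not made up. A row lasts 1/12 s, in which the tool goes at most 41.7 mm and 7.16 degrees, less where a joint would pass 70% of its speed; a pose out of reach is approached as far as the arm can. A call with a gripper value outside its range is refused whole. The fingers move at their own pace and stop on an object; "grip_force" is the grip in N (left out, the last holds). Time passes only in rows, so rows that do not move let the fingers close. It gives the time, the measured TCP pose, the force and the opening at its end, in the units of the state.
- status.get_obs(): the state, without advancing time (a new reading comes with each control period).
- cams.read_camera(name): name is "scene" or "side" or "wrist"; returns (picture, depth): 400x640x3 uint8, red, green, blue; 400x640 float32, m along the optical axis (not along the pixel's ray), 0 where there is no reading.
- cams.camera_params(name): a dict with "vfov" (degrees; the focal length in pixels is half the picture's height over the tangent of half this angle, whatever the lens; pixels are square), "cx", "cy" (the principal point, pixels), "eye" and "attitude" of the camera in the world. Camera axes: x right, y up, looking along -z (the intrinsics and any distortion apply to the point x, -y, -z); pixel columns grow to the right and rows downward; lengths in m; the calibration is good to about 2 mm. A picture is of the moment at which its call begins: read the wrist's pose just before it. camera_params takes no time and is no camera call; for the wrist camera it gives the pose at the moment of the call.
- env.sign_off(): hands the job in, once; it reports no verdict.
Trained networks look in the newest picture that a camera, given by its name, has taken for a name from the list of things; names that differ only in an ending like _2 or _b are one class to them, and where a whole thing is asked for, a point or a joint stands for the part that bears it (a point fixed in the world has none). Each returns a list of dicts, best first, with "conf" (0 to 1); they miss things now and then, are a little off and sometimes report something else, mostly with a low value. They report only what shows in the picture. A call takes as long as a camera call.
- outline_of(camera, name): "pixels" (400x640 bool, what is visible of it) and "box" ([left, top, right, bottom] in pixels, round what is visible of it).
- landmark_of(camera, name): "position" ([row, column] in pixels: a listed point, or the origin of a listed thing).
The state is a dict: "time_s": time; "qpos": joint angles; "joint_velocities": joint speeds; "effort": joint torques, N m; "tool_pos": TCP position; "tool_rot": TCP orientation; "force": force on the tool from outside, world axes, zero at the start; "wrist_torque": the same for the moment, N m; "grip_width": finger opening in m.
Only numpy, scipy, OpenCV 4.12 (cv2) and the standard library are available. Lean on these libraries where they do the work, as an engineer would, in place of code of your own. Each camera call takes 0.05 s, during which the arm holds its last target. There are 200 camera calls.

## Working session

There is one attempt and no reset: what is moved stays moved. The work goes in short steps, Python scripts to look and compute and a tool call to move; the robot and the scene stay as the last step left them, time stands still between calls to the robot, and variables do not carry over. Pictures are saved under pics/ and viewed, about 8 in all and at most 12, crops included, and the job is handed in when it is done.

Besides the shell and the picture viewer there is one more tool, called as name(argument=value, ...) on one line, values as JSON. jog_arm: Moves the arm, as the interface text tells. Its arguments: {"type":"object","properties":{"rows":{"type":"array"},"grip_force":{"type":"number"}},"required":["rows"]}

```bash
mkdir -p pics; cat > h.py <<'E'
import numpy as np, cv2
from scipy.spatial.transform import Rotation as R
from cell import status, cams, env, outline_of, landmark_of
def rot(a):
    a=np.array(a,float)
    if a.shape==(3,3): return a
    if a.size==4: return None
    return R.from_euler('xyz',a,degrees=True).as_matrix()
def pts(p,d,rc):
    rc=np.asarray(rc,float).reshape(-1,2)
    f=200/np.tan(np.radians(p['vfov'])/2)
    x=(rc[:,1]-p['cx'])/f; y=(rc[:,0]-p['cy'])/f
    c=np.stack([x*d,-y*d,-d*np.ones_like(x)],1)
    return c@rot(p['attitude']).T+np.array(p['eye'])
def look(cam,name=None):
    p=cams.camera_params(cam); im,d=cams.read_camera(cam)
    if name: cv2.imwrite('pics/'+name,im[:,:,::-1])
    return p,im,d
def cloud(p,d,mask):
    rc=np.argwhere(mask&(d>0)); return pts(p,d[rc[:,0],rc[:,1]],rc)
E
python3 - <<'E'
from h import *
print(status.get_obs())
for c in ('scene','side','wrist'):
    p,im,d=look(c,c+'0.png'); print(c,p)
a=[cv2.imread(f'pics/{c}0.png') for c in ('scene','side')]
E
```

```text
{'time_s': 0.0, 'qpos': array([ 0.80899547, 18.4383708 , -4.01524561, 83.17466424,  1.2940866 ,
       78.54001808, -3.2610907 ]), 'joint_velocities': array([ 0.05839786, -0.06651455,  0.01659006,  0.026856  , -0.01830342,
       -0.07321887,  0.0381601 ]), 'effort': array([-2.58547143e-04, -4.91284704e+01, -4.03903294e-01, -3.12526345e+01,
       -6.40594075e-02,  4.37659642e-02,  1.61017233e-04]), 'tool_pos': array([ 6.49795381e-01, -4.53174350e-05,  4.03671028e-01]), 'tool_rot': array([ 1.79995084e+02,  1.07863330e-01, -8.00082762e-04]), 'force': array([ 0.58008542,  0.64499111, -0.66816109]), 'wrist_torque': array([0.02480482, 0.05823411, 0.00550754]), 'grip_width': 0.08729602564350841}
scene {'vfov': 45.43513279632834, 'cx': 325.9460567836128, 'cy': 195.43665313309302, 'eye': array([ 1.56863587, -0.13796574,  1.13071199]), 'attitude': array([43.77920831, -1.01370075, 82.82110416])}
side {'vfov': 57.48621607977392, 'cx': 319.46821518555515, 'cy': 193.16046053426942, 'eye': array([ 0.06951112, -0.76155558,  0.65581541]), 'attitude': array([ 59.26950734,  -1.37299868, -32.51821482])}
wrist {'vfov': 71.4931921565052, 'cx': 322.0291429067368, 'cy': 200.48803479278996, 'eye': array([0.64897492, 0.07963672, 0.3840852 ]), 'attitude': array([-16.5256075 ,   0.03643428,   0.0248223 ])}
```

View pics/scene0.png

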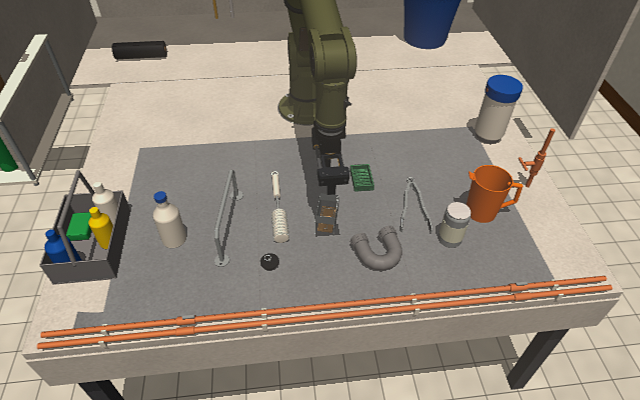

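View pics/side0.png

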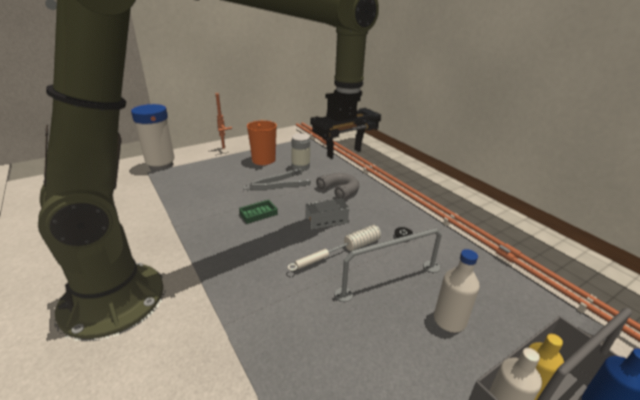

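```bash
python3 - <<'E'
from h import *
for c in ('scene','side','wrist'):
    p,im,d=look(c)
    for n in ('trap','guard','rail','tongs','ubend','soap_dish','jug','bottle_brush','cleaner','tin','sink_plug'):
        o=outline_of(c,n)[:1]
        for q in o:
            if q['conf']<.3: continue
            m=q['pixels']; P=cloud(p,d,m)
            if len(P)<10: continue
            z=np.percentile(P[:,2],97)
            s=f"{c} {n} conf {q['conf']:.2f} box {np.array(q['box']).astype(int)} lo {np.percentile(P,3,0).round(3)} hi {np.percentile(P,97,0).round(3)}"
            if n in('guard','tongs','rail','trap'):
                T=P[P[:,2]>z-.008]; T=T if n!='tongs' else P
                r=cv2.minAreaRect((T[:,:2]*1000).astype(np.float32)); s+=f" rect {np.round(r[0])} {np.round(r[1])} {r[2]:.1f}"
            print(s)
    for n in ('guard_roof','rail_mid','tongs','tongs_jaws','trap','guard','rail'):
        l=landmark_of(c,n)[:1]
        if l: print('  lm',n,round(l[0]['conf'],2),np.round(l[0]['position']), pts(p,d[tuple(np.clip(np.round(l[0]['position']).astype(int),0,(399,639)))],l[0]['position']).round(3))
E
```

```text
scene trap conf 0.57 box [315 195 337 226] lo [ 0.546 -0.032  0.044] hi [0.661 0.039 0.061] rect [604.   4.] [ 57. 125.] 76.3
scene guard conf 0.75 box [312 191 340 229] lo [ 0.517 -0.031  0.002] hi [0.663 0.042 0.061] rect [620.  -1.] [ 60. 164.] 75.1
scene rail conf 0.64 box [212 172 237 267] lo [ 0.448 -0.329  0.002] hi [ 0.736 -0.267  0.133] rect [ 597. -295.] [ 13. 242.] 81.2
scene tongs conf 0.95 box [401 177 433 230] lo [ 0.485  0.226 -0.001] hi [0.677 0.317 0.026] rect [571. 286.] [ 93. 228.] 80.8
scene ubend conf 0.83 box [353 226 403 273] lo [0.698 0.07  0.005] hi [0.813 0.191 0.052]
scene soap_dish conf 0.63 box [351 164 372 189] lo [0.385 0.111 0.002] hi [0.49  0.174 0.027]
scene jug conf 0.74 box [465 167 519 227] lo [0.566 0.443 0.007] hi [0.674 0.582 0.15 ]
scene bottle_brush conf 0.82 box [268 175 287 240] lo [ 0.419 -0.163  0.006] hi [ 0.679 -0.122  0.048]
scene cleaner conf 0.69 box [150 189 184 245] lo [ 0.62  -0.485  0.009] hi [ 0.664 -0.423  0.191]
scene tin conf 0.88 box [432 201 471 243] lo [0.688 0.329 0.004] hi [0.754 0.391 0.133]
scene sink_plug conf 0.73 bo
[... 1898 characters left out ...]
[230 140 337 216] lo [ 0.544 -0.029  0.006] hi [0.66  0.046 0.06 ] rect [602.   6.] [ 60. 120.] 75.3
wrist ubend conf 0.82 box [347   0 462 135] lo [0.685 0.075 0.031] hi [0.801 0.195 0.055]
wrist soap_dish conf 0.75 box [ 89  27 196  92] lo [0.387 0.114 0.007] hi [0.488 0.177 0.028]
wrist bottle_brush conf 0.80 box [271 260 341 266] lo [ 0.581 -0.12   0.018] hi [ 0.672 -0.116  0.035]
wrist sink_plug conf 0.70 box [369 291 405 311] lo [ 0.727 -0.202  0.019] hi [ 0.773 -0.173  0.028]
  lm guard_roof 0.58 [182. 281.] [[ 0.593 -0.004  0.013]]
  lm rail_mid 0.42 [184. 280.] [[ 0.592 -0.008  0.012]]
  lm trap 0.77 [171. 289.] [[0.605 0.011 0.013]]
  lm guard 0.73 [172. 287.] [[0.603 0.011 0.018]]
```

The scene picture shows the guard and trap at about (326,212), the tongs at (415,205) with their jaws towards the viewer, and the rail at (228,220) left of the brush. The side view agrees. The guard is near (0.602, 0.005) with yaw about -15°, and the rail's yaw is about -9°. I'll go above the guard and turn the tool so that the wrist camera sits on the +x side.

jog_arm(rows=[[0, -0.016, -0.002, 0.007, 0, 0, 0], [0, -0.016, -0.002, 0.007, 0, 0, 0], [0, -0.016, -0.001, 0.007, 0, 0, 0], [0, 0, 0, 0.007, 0, 0, 7], [0, 0, 0, 0.007, 0, 0, 7], [0, 0, 0, 0.007, 0, 0, 7], [0, 0, 0, 0.007, 0, 0, 7], [0, 0, 0, 0.007, 0, 0, 7], [0, 0, 0, 0.007, 0, 0, 7], [0, 0, 0, 0.007, 0, 0, 7], [0, 0, 0, 0.007, 0, 0, 7], [0, 0, 0, 0.007, 0, 0, 7]])

```text
time_s: 4.0
tool_pos: [0.602, 0.005, 0.3206]
tool_rot: [-180.0, -0.0, -63.3]
force: [-0.1, -0.2, -0.7]
grip_width: 0.0869
```

jog_arm(rows=[[0, 0, 0, 0, 0, 0, 7], [0, 0, 0, 0, 0, 0, 7], [0, 0, 0, 0, 0, 0, 7], [0, 0, 0, 0, 0, 0, 7], [0, 0, 0, 0, 0, 0, 7], [0, 0, 0, 0, 0, 0, 7], [0, 0, 0, 0, 0, 0, 0], [0, 0, 0, 0, 0, 0, 0]])

```text
time_s: 4.67
tool_pos: [0.602, 0.0051, 0.3208]
tool_rot: [-180.0, -0.0, -104.8]
force: [0.2, -0.3, -0.2]
grip_width: 0.0873
```

```bash
python3 - <<'E'
from h import *
o=status.get_obs(); print(o['time_s'],o['tool_pos'],o['tool_rot'],o['qpos'].round(1))
p,im,d=look('wrist','wrist1.png'); print(p['eye'])
for n in('guard','trap'):
    q=outline_of('wrist',n)[0]; P=cloud(p,d,q['pixels'])
    T=P[P[:,2]>.053] if n=='guard' else P[P[:,2]<.025]
    print(n,q['conf'],cv2.minAreaRect((T[:,:2]*1000).astype(np.float32)),np.median(T[:,2]))
# bar from side and scene
for c in('side','scene'):
    p,im,d=look(c); q=outline_of(c,'rail')[0]
    P=cloud(p,d,q['pixels']);T=P[(P[:,2]>.122)&(P[:,2]<.14)]
    v=cv2.fitLine((T[:,:2]*1000).astype(np.float32),cv2.DIST_HUBER,0,.01,.01).ravel()
    s=(T[:,:2]*1000-v[2:])@v[:2]; print(c,v,np.degrees(np.arctan2(v[1],v[0])),np.percentile(s,[1,99]),T[:,2].max(),np.percentile(T[:,2],90))
    L=P[(P[:,2]<.012)]; print(' feet', cv2.minAreaRect((L[:,:2]*1000).astype(np.float32)), L[L[:,0]<.595].mean(0), L[L[:,0]>.595].mean(0))
E
```

```text
4.6667 [0.60200254 0.00508338 0.32082449] [-1.79989901e+02 -3.65673225e-03 -1.04793728e+02] [  -9.3   15.6    7.4   96.7   -2.1   67.9 -106.1]
[ 0.67691047 -0.01351294  0.30117011]
guard 0.65 ((601.0655517578125, 5.3969879150390625), (60.11222839355469, 119.855712890625), 75.25037384033203) 0.05925256474692031
trap 0.58 ((589.4927368164062, 9.239032745361328), (45.898895263671875, 75.3702392578125), 75.04832458496094) 0.012541196609332228
side [ 9.8727262e-01 -1.5903708e-01  5.8777161e+02 -2.9683127e+02] -9.1510105 [-116.43482101  122.54294641] 0.1344360661995827 0.13255709919129424
 feet ((647.2767333984375, -241.20086669921875), (165.01141357421875, 390.4066467285156), 81.03211975097656) [ 0.46597419 -0.2739006   0.00646438] [ 0.72817455 -0.28243579  0.00556362]
scene [ 9.8733729e-01 -1.5863492e-01  6.0762866e+02 -2.9566492e+02] -9.127671 [-126.10648086  110.71269713] 0.13743695747108908 0.13242189739203544
 feet ((556.5792236328125, -302.5666809082031), (68.85765838623047, 376.7588806152344), 80.94013214111328) [ 0.47612646 -0.28574597  0.00443014] [ 0.72202697 -0.31600293  0.00556194]
```

jog_arm(rows=[[0, 0, 0, 0.015, 0, 0, 0], [0, 0, 0, 0.015, 0, 0, 0], [0, 0, 0, 0.015, 0, 0, 0], [0, 0, 0, 0.015, 0, 0, 0], [0, 0, 0, 0.015, 0, 0, 0], [0, 0, 0, 0.015, 0, 0, 0], [0, 0, 0, 0.015, 0, 0, 0], [0, 0, 0, 0.015, 0, 0, 0], [0, 0, 0, 0, 0, 0, 0]])

```text
time_s: 5.77
tool_pos: [0.6005, 0.005, 0.1976]
tool_rot: [179.7, -0.1, -105.0]
force: [-0.5, 0.7, -0.5]
grip_width: 0.087
```

jog_arm(rows=[[0.5, 0, 0, 0, 0, 0, 0], [0.5, 0, 0, 0, 0, 0, 0], [0.5, 0, 0, 0, 0, 0, 0], [0.5, 0, 0, 0, 0, 0, 0], [0.5, 0, 0, 0, 0, 0, 0], [0.5, 0, 0, 0, 0, 0, 0]], grip_force=20)

```text
time_s: 6.27
tool_pos: [0.6024, 0.0049, 0.2017]
tool_rot: [-179.9, 0.0, -105.0]
force: [-0.7, -0.6, 1.7]
grip_width: 0.0596
```

jog_arm(rows=[[0.5, 0, 0, -0.008, 0, 0, 0], [0.5, 0, 0, -0.018, 0, 0, 0], [0.5, 0, 0, -0.018, 0, 0, 0], [0.5, 0, 0, -0.018, 0, 0, 0], [0.5, 0, 0, -0.018, 0, 0, 0], [0.5, 0, 0, -0.018, 0, 0, 0], [0.5, 0, 0, -0.018, 0, 0, 0], [0.5, 0, 0, -0.018, 0, 0, 0], [0.5, 0, 0, -0.018, 0, 0, 0], [0.5, 0, 0, -0.018, 0, 0, 0], [0.5, 0, 0, 0, 0, 0, 0]])

```text
time_s: 7.18
tool_pos: [0.6029, 0.0049, 0.3753]
tool_rot: [-179.6, 0.1, -105.0]
force: [1.2, -0.8, -0.8]
grip_width: 0.0596
```

jog_arm(rows=[[0.5, 0.0146, -0.0036, 0, 0, 0, 0], [0.5, 0.0252, -0.0062, 0, 0, 0, 0], [0.5, 0.0252, -0.0062, 0, 0, 0, 0], [0.5, 0.0252, -0.0062, 0, 0, 0, 0], [0.5, 0.0252, -0.0062, 0, 0, 0, 0], [0.5, 0.0252, -0.0062, 0, 0, 0, 0], [0.5, 0.0252, -0.0062, 0, 0, 0, 0], [0.5, 0.0252, -0.0062, 0, 0, 0, 0], [0.5, 0.0252, -0.0062, 0, 0, 0, 0], [0.5, 0.0252, -0.0062, 0, 0, 0, 0], [0.5, 0.0252, -0.0062, 0, 0, 0, 0], [0.5, 0.0252, -0.0062, 0, 0, 0, 0]])

```text
time_s: 8.18
tool_pos: [0.5954, -0.2965, 0.3695]
tool_rot: [179.9, 0.0, -105.0]
force: [1.3, 0.3, -0.9]
grip_width: 0.0598
```

jog_arm(rows=[[0.5, 0, 0, 0, 0, 0, -5.6], [0.5, 0, 0, 0, 0, 0, 0], [0.5, 0, 0, 0, 0, 0, 0], [0.5, 0, 0, 0, 0, 0, 0]])

```text
time_s: 8.52
tool_pos: [0.5962, -0.2939, 0.3701]
tool_rot: [180.0, 0.1, -99.4]
force: [-0.7, 0.2, -0.4]
grip_width: 0.0598
```

```bash
python3 - <<'E'
from h import *
o=status.get_obs(); print(o['time_s'],o['tool_pos'],o['tool_rot'],o['force'],o['grip_width'])
p,im,d=look('side','side2.png')
P=cloud(p,d,d>0); 
c=np.array([.596,-.296]); a=np.radians(-9.1); u=np.array([np.cos(a),np.sin(a)]); n=np.array([-u[1],u[0]])
q=P[:,:2]-c; s=q@u; t=q@n; z=P[:,2]
for nm,m in(('bar',(abs(s)<.12)&(abs(t)<.03)&(z>.11)&(z<.14)),('guard',(abs(s)<.1)&(abs(t)<.06)&(z>.155)&(z<.225))):
    print(nm,m.sum(),np.percentile(s[m],[1,99]),np.percentile(t[m],[2,50,98]),np.percentile(z[m],[1,99]))
p,im,d=look('wrist','wrist2.png')
P=cloud(p,d,d>0);q=P[:,:2]-c; s=q@u; t=q@n; z=P[:,2]
for nm,m in(('bar',(abs(s)<.12)&(abs(t)<.03)&(z>.11)&(z<.14)),('guard',(abs(s)<.1)&(abs(t)<.06)&(z>.155)&(z<.225))):
    if m.sum(): print(nm,m.sum(),np.percentile(s[m],[1,99]),np.percentile(t[m],[2,50,98]),np.percentile(z[m],[1,99]))
cv2.imwrite('pics/c2.png',np.hstack([cv2.imread('pics/side2.png')[100:360,260:560],cv2.imread('pics/wrist2.png')[60:320,170:470]]))
E
```

```text
8.5167 [ 0.59623538 -0.293938    0.37007799] [ 1.79954848e+02  7.72449101e-02 -9.94013637e+01] [-0.7086792   0.17113189 -0.44254117] 0.059839323684642856
bar 476 [-0.11894212  0.11908815] [-0.00542187 -0.00213325  0.00474401] [0.11705746 0.13366126]
guard 1155 [-0.06091313  0.05667585] [-0.03716901 -0.02624416  0.03210159] [0.17136958 0.22458241]
bar 2622 [-0.09944023  0.11859431] [-0.00386537  0.00200938  0.00774013] [0.12675008 0.13444739]
guard 3190 [-0.05557075  0.05826778] [-0.03494042 -0.02325008  0.04161295] [0.17339542 0.22481422]
```

View pics/c2.png

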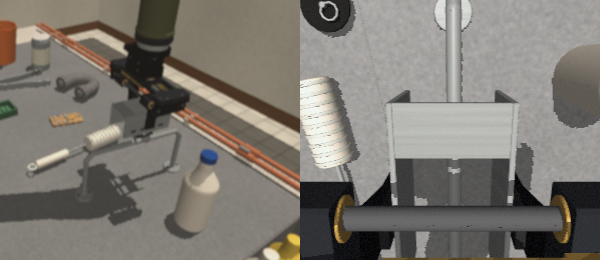

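The crop shows the guard held level (left, about (140,120)). In the wrist view the bar runs through the middle of its opening. I'll lower it onto the bar.

jog_arm(rows=[[0.5, 0, 0, 0.012, 0, 0, 0], [0.5, 0, 0, 0.012, 0, 0, 0], [0.5, 0, 0, 0.012, 0, 0, 0], [0.5, 0, 0, 0.012, 0, 0, 0], [0.5, 0, 0, 0.012, 0, 0, 0], [0.5, 0, 0, 0.012, 0, 0, 0], [0.5, 0, 0, 0.01, 0, 0, 0], [0.5, 0, 0, 0.006, 0, 0, 0], [0.5, 0, 0, 0.003, 0, 0, 0], [0.5, 0, 0, 0, 0, 0, 0], [0.5, 0, 0, 0, 0, 0, 0]])

```text
time_s: 9.53
tool_pos: [0.5961, -0.2957, 0.2802]
tool_rot: [-179.9, -0.0, -99.4]
force: [-0.7, -0.7, -1.0]
grip_width: 0.0602
```

jog_arm(rows=[[0.25, 0, 0, 0, 0, 0, 0], [0.2, 0, 0, 0, 0, 0, 0], [0.15, 0, 0, 0, 0, 0, 0], [0, 0, 0, 0, 0, 0, 0], [0, 0, 0, 0, 0, 0, 0], [0, 0, 0, 0, 0, 0, 0], [0, 0, 0, 0, 0, 0, 0], [0, 0, 0, 0, 0, 0, 0], [0, 0, 0, 0, 0, 0, 0], [0, 0, 0, 0, 0, 0, 0]])

```text
time_s: 10.37
tool_pos: [0.5958, -0.2954, 0.2797]
tool_rot: [-180.0, 0.0, -99.4]
force: [0.2, 0.2, 0.1]
grip_width: 0.0869
```

jog_arm(rows=[[0, 0, 0, -0.008, 0, 0, 0], [0, 0, 0, -0.012, 0, 0, 0], [0, 0, 0, -0.015, 0, 0, 0], [0, 0, 0, -0.015, 0, 0, 0], [0, 0, 0, -0.015, 0, 0, 0], [0, 0, 0, -0.015, 0, 0, 0], [0, 0, 0, -0.015, 0, 0, 0], [0, 0, 0, -0.015, 0, 0, 0], [0, 0, 0, 0, 0, 0, 0], [0, 0, 0, 0, 0, 0, 0]])

```text
time_s: 11.2
tool_pos: [0.596, -0.2957, 0.3917]
tool_rot: [-179.8, -0.0, -99.4]
force: [0.4, -0.3, -1.2]
grip_width: 0.0871
```

```bash
python3 - <<'E'
from h import *
o=status.get_obs(); print(o['time_s'],o['tool_pos'],o['tool_rot'],o['force'],o['grip_width'])
p,im,d=look('wrist','w3.png')
P=cloud(p,d,d>0)
c=np.array([.596,-.296]); a=np.radians(-9.1); u=np.array([np.cos(a),np.sin(a)]); n=np.array([-u[1],u[0]])
q=P[:,:2]-c; s=q@u; t=q@n; z=P[:,2]; m=(abs(s)<.1)&(abs(t)<.05)&(z>.134)&(z<.15)
print(m.sum(),np.percentile(s[m],[1,99]),np.percentile(t[m],[1,99]),np.percentile(z[m],[2,50,98]))
p,im,d=look('side','s3.png')
p,im,d=look('scene')
for cam in('scene','side'):
    if cam=='side': p,im,d=look('side')
    q=outline_of(cam,'tongs')[0]; P=cloud(p,d,q['pixels']); P=P[(P[:,2]>.015)&(P[:,2]<.03)]; P=P[(P[:,0]>.44)&(P[:,0]<.7)]
    np.save(cam+'_tongs.npy',P)
    for x in np.arange(.44,.7,.01):
        k=P[(P[:,0]>=x)&(P[:,0]<x+.01)]
        if len(k): print(cam,round(x,3),len(k),np.sort(k[:,1]).round(3)[[0,len(k)//4,len(k)//2,3*len(k)//4,-1]])
cv2.imwrite('pics/c3.png',np.hstack([cv2.imread('pics/s3.png')[100:360,260:560],cv2.imread('pics/w3.png')[:400:,100:560][::1][70:330]]))
E
```

```text
11.2 [ 0.5959911  -0.29569095  0.39172137] [-1.79809102e+02 -4.41524130e-02 -9.94022094e+01] [ 0.44825723 -0.29595484 -1.19866326] 0.08711618859466567
4076 [-0.05539187  0.05849601] [-0.02841626  0.03077365] [0.13436132 0.13622057 0.13781094]
scene 0.48 15 [0.292 0.299 0.301 0.305 0.314]
scene 0.49 11 [0.289 0.291 0.299 0.31  0.314]
scene 0.5 9 [0.283 0.285 0.288 0.309 0.313]
scene 0.51 11 [0.274 0.278 0.31  0.313 0.317]
scene 0.52 12 [0.27  0.275 0.311 0.314 0.317]
scene 0.53 14 [0.267 0.27  0.314 0.317 0.32 ]
scene 0.54 9 [0.264 0.268 0.27  0.313 0.318]
scene 0.55 14 [0.261 0.265 0.27  0.314 0.318]
scene 0.56 11 [0.26  0.263 0.312 0.315 0.317]
scene 0.57 14 [0.257 0.26  0.264 0.312 0.316]
scene 0.58 9 [0.254 0.258 0.262 0.311 0.313]
scene 0.59 9 [0.253 0.254 0.256 0.309 0.311]
scene 0.6 12 [0.245 0.251 0.307 0.311 0.313]
scene 0.61 6 [0.243 0.244 0.248 0.311 0.312]
scene 0.62 7 [0.237 0.242 0.309 0.312 0.312]
scene 0.63 7 [0.236 0.237 0.312 0.315 0.317]
scene 0.64 4 [0.313 0.314 0.316 0.318 0.318]
scene 0.65 5 [0.315 0.315 0.315 0.316 0.317]
scene 0.66 4 [0.314 0.314 0.315 0.318 0.
[... 425 characters left out ...]
66 0.27  0.277 0.314 0.321]
side 0.54 15 [0.265 0.266 0.269 0.315 0.318]
side 0.55 19 [0.258 0.264 0.274 0.315 0.323]
side 0.56 15 [0.255 0.261 0.269 0.313 0.318]
side 0.57 15 [0.252 0.257 0.259 0.311 0.318]
side 0.58 15 [0.251 0.253 0.259 0.312 0.317]
side 0.59 15 [0.25  0.251 0.259 0.313 0.318]
side 0.6 13 [0.245 0.249 0.255 0.311 0.316]
side 0.61 15 [0.241 0.243 0.249 0.311 0.315]
side 0.62 17 [0.236 0.239 0.245 0.313 0.316]
side 0.63 16 [0.231 0.234 0.239 0.316 0.32 ]
side 0.64 15 [0.229 0.231 0.312 0.313 0.324]
side 0.65 12 [0.224 0.228 0.311 0.316 0.317]
side 0.66 15 [0.222 0.226 0.228 0.316 0.32 ]
side 0.67 10 [0.223 0.227 0.314 0.315 0.318]
side 0.68 7 [0.313 0.314 0.315 0.317 0.323]
```

View pics/c3.png

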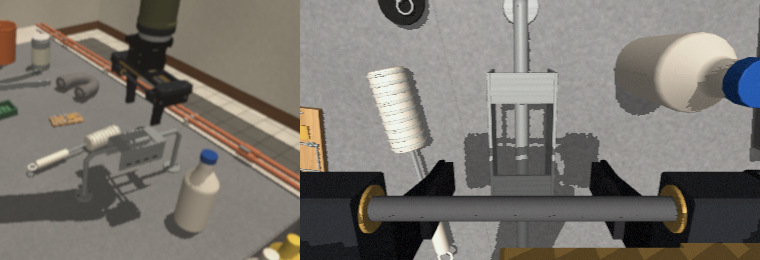

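The guard hangs straight astride the bar: roof straps at z about 0.136, centred in the wrist view at about (520,130). Next, go above the tongs.

jog_arm(rows=[[0, -0.012, 0.0026, 0, 0, 0, 0], [0, -0.025, 0.0054, 0, 0, 0, 0], [0, -0.025, 0.0054, 0, 0, 0, 0], [0, -0.025, 0.0054, 0, 0, 0, 0], [0, -0.025, 0.0054, 0, 0, 0, 0], [0, -0.025, 0.0054, 0, 0, 0, 0], [0, -0.025, 0.0054, 0, 0, 0, 0], [0, -0.025, 0.0054, 0, 0, 0, 0], [0, -0.025, 0.0054, 0, 0, 0, 0], [0, -0.025, 0.0054, 0, 0, 0, 0], [0, -0.025, 0.0054, 0, 0, 0, 0], [0, -0.025, 0.0054, 0, 0, 0, 0]])

```text
time_s: 12.5
tool_pos: [0.5809, 0.0, 0.3896]
tool_rot: [180.0, 0.0, -99.4]
force: [-0.2, 0.4, -0.3]
grip_width: 0.0868
```

jog_arm(rows=[[0, -0.025, 0.0054, 0.005, 0, 0, 0], [0, -0.025, 0.0054, 0.008, 0, 0, 0], [0, -0.025, 0.0054, 0.008, 0, 0, 0], [0, -0.025, 0.0054, 0.008, 0, 0, 0], [0, -0.025, 0.0054, 0.008, 0, 0, 0], [0, -0.025, 0.0054, 0.008, 0, 0, 0], [0, -0.025, 0.0054, 0.008, 0, 0, 0], [0, -0.025, 0.0054, 0.008, 0, 0, 0], [0, -0.025, 0.0054, 0.008, 0, 0, 0], [0, -0.025, 0.0054, 0.004, 0, 0, 0], [0, -0.025, 0.0054, 0, 0, 0, 0], [0, -0.008, 0.002, 0, 0, 0, 0]])

```text
time_s: 13.5
tool_pos: [0.5648, 0.2925, 0.316]
tool_rot: [179.9, 0.1, -99.0]
force: [-0.1, 1.8, -0.2]
grip_width: 0.0867
```

jog_arm(rows=[[0, 0, 0, 0, 0, 0, 0], [0, 0, 0, 0, 0, 0, 0], [0, 0, 0, 0, 0, 0, 0]])

```text
time_s: 13.75
tool_pos: [0.5677, 0.2849, 0.3169]
tool_rot: [-180.0, -0.1, -99.5]
force: [0.2, -0.3, -0.4]
grip_width: 0.0871
```

```bash
cat > tg.py <<'E'
from h import *
def tongs(p,d):
    q=outline_of('wrist','tongs')[0]; P=cloud(p,d,q['pixels']); P=P[(P[:,2]>.012)&(P[:,2]<.032)]
    return q,P
E
python3 - <<'E'
from tg import *
o=status.get_obs(); print(o['time_s'],o['tool_pos'],o['tool_rot'],o['force'])
p,im,d=look('wrist','w4.png')
q,P=tongs(p,d); print(q['conf'],q['box'],len(P))
a=np.radians(-9.4);u=np.array([np.cos(a),np.sin(a)]); n=np.array([-u[1],u[0]])
e=P[:,:2]-o['tool_pos'][:2]; s=e@u;t=e@n
for x in np.arange(-.13,.16,.01):
    k=np.sort(t[(s>=x)&(s<x+.01)])
    if len(k)>8:
        l=k[k>0];r=k[k<0]; print(round(x,3),len(k),k[0].round(4),r[-1:].round(4),l[:1].round(4),k[-1].round(4),'mid',((k[0]+k[-1])/2).round(4))
for nm in('tongs','tongs_jaws'):
    l=landmark_of('wrist',nm)
    if l:
        r=l[0]['position']; R0=pts(p,1.0,r)[0]-p['eye']; zt=.003 if nm=='tongs' else .014
        X=p['eye']+R0*(zt-p['eye'][2])/R0[2]; e=X[:2]-o['tool_pos'][:2]; print(nm,l[0]['conf'],X.round(4),(e@u).round(4),(e@n).round(4))
p,im,d=look('scene'); q=outline_of('scene','trap')[0]; P=cloud(p,d,q['pixels']); P=P[(P[:,2]>.008)&(P[:,2]<.02)]
print('trap',q['conf'],cv2.minAreaRect((P[:,:2]*1000).astype(np.float32)))
E
```

```text
13.75 [0.56773137 0.28492331 0.31690863] [-1.79955234e+02 -8.29550006e-02 -9.95367426e+01] [ 0.24813904 -0.27725732 -0.41692103]
0.73 [264.8, 73.1, 371.5, 292.2] 2843
-0.12 12 0.0012 [] [0.0012] 0.0082 mid 0.0047
-0.08 91 -0.0098 [-0.0011] [0.] 0.0208 mid 0.0055
-0.07 125 -0.013 [-0.0032] [0.0131] 0.0238 mid 0.0054
-0.06 131 -0.0171 [-0.0065] [0.0173] 0.0268 mid 0.0049
-0.05 131 -0.0191 [-0.0096] [0.0204] 0.0298 mid 0.0053
-0.04 122 -0.02 [-0.0127] [0.0231] 0.0307 mid 0.0053
-0.03 131 -0.0219 [-0.0136] [0.0241] 0.0322 mid 0.0051
-0.02 139 -0.0228 [-0.0145] [0.025] 0.033 mid 0.0051
-0.01 145 -0.0236 [-0.0154] [0.0265] 0.0338 mid 0.0051
-0.0 139 -0.0244 [-0.0172] [0.0272] 0.0344 mid 0.005
0.01 150 -0.0259 [-0.0181] [0.028] 0.036 mid 0.005
0.02 155 -0.0268 [-0.0189] [0.0289] 0.0375 mid 0.0053
0.03 162 -0.0295 [-0.0207] [0.0304] 0.0401 mid 0.0053
0.04 171 -0.0322 [-0.0235] [0.0332] 0.0426 mid 0.0052
0.05 171 -0.0355 [-0.0261] [0.0355] 0.045 mid 0.0047
0.06 178 -0.0371 [-0.0287] [0.0382] 0.0483 mid 0.0056
0.07 140 -0.0387 [-0.0314] [0.0405] 0.0498 mid 0.0055
0.08 136 -0.0401 [-0.0353] [0.0452] 0.0502 mid 0.0051
0.09 158 -0.0416 [-0.0361] [0.046] 0.0515 mid 0.0049
0.1 152 -0.0423 [-0.0371] [0.0468] 0.0525 mid 0.0051
0.11 96 -0.0422 [-0.0371] [0.0467] 0.0523 mid 0.0051
tongs 0.59 [0.5998 0.0066 0.003 ] 0.0771 -0.2693
trap 0.56 ((602.252685546875, 4.446910858154297), (45.55802536010742, 100.45307159423828), 74.77704620361328)
```

View pics/w4.png

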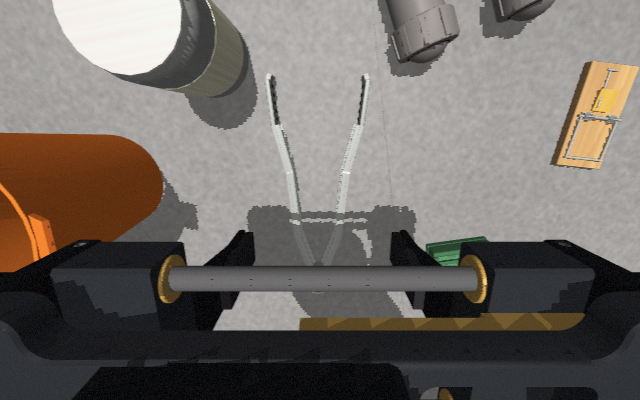

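The picture shows the tongs with jaws at about (270..365, 75..125), open and centred about 5 mm to the left, and the trap uncovered at (595,115). The tongs' yaw is about -9.4°. I'll shift 5 mm and 6 mm, then go down.

jog_arm(rows=[[0, -0.005, 0.006, 0.012, 0, 0, 0], [0, 0, 0, 0.013, 0, 0, 0], [0, 0, 0, 0.013, 0, 0, 0], [0, 0, 0, 0.013, 0, 0, 0], [0, 0, 0, 0.013, 0, 0, 0], [0, 0, 0, 0.013, 0, 0, 0], [0, 0, 0, 0.013, 0, 0, 0], [0, 0, 0, 0.013, 0, 0, 0], [0, 0, 0, 0.013, 0, 0, 0], [0, 0, 0, 0.009, 0, 0, 0], [0, 0, 0, 0.004, 0, 0, 0], [0, 0, 0, 0, 0, 0, 0]])

```text
time_s: 15.05
tool_pos: [0.5619, 0.2928, 0.1869]
tool_rot: [179.9, -0.0, -99.4]
force: [0.2, -0.2, 1.3]
grip_width: 0.0866
```

jog_arm(rows=[[0.2, 0, 0, 0, 0, 0, 0], [0.35, 0, 0, 0, 0, 0, 0], [0.45, 0, 0, 0, 0, 0, 0], [0.45, 0, 0, 0, 0, 0, 0], [0.45, 0, 0, 0, 0, 0, 0], [0.45, 0, 0, 0, 0, 0, 0]], grip_force=40)

```text
time_s: 15.55
tool_pos: [0.5623, 0.2928, 0.1881]
tool_rot: [-180.0, 0.0, -99.4]
force: [0.9, -0.3, -0.6]
grip_width: 0.0555
```

jog_arm(rows=[[0.45, 0, 0, 0, 0, 0, 0], [0.45, 0, 0, 0, 0, 0, 0], [0.45, 0, 0, 0, 0, 0, 0], [0.45, 0, 0, 0, 0, 0, 0]])

```text
time_s: 15.88
tool_pos: [0.5624, 0.2928, 0.1881]
tool_rot: [-180.0, 0.0, -99.4]
force: [0.9, -1.4, 2.2]
grip_width: 0.0487
```

jog_arm(rows=[[0.45, 0, 0, -0.004, 0, 0, 0], [0.45, 0, 0, -0.008, 0, 0, 0], [0.45, 0, 0, -0.012, 0, 0, 0], [0.45, 0, 0, -0.014, 0, 0, 0], [0.45, 0, 0, -0.014, 0, 0, 0], [0.45, 0, 0, -0.014, 0, 0, 0], [0.45, 0, 0, -0.014, 0, 0, 0], [0.45, 0, 0, -0.01, 0, 0, 0], [0.45, 0, 0, 0, 0, 0, 0], [0.45, 0, 0, 0, 0, 0, 0]])

```text
time_s: 16.72
tool_pos: [0.5622, 0.2931, 0.279]
tool_rot: [-179.9, 0.1, -99.4]
force: [0.8, -0.5, -1.8]
grip_width: 0.0477
```

```bash
cat >> tg.py <<'E'
def axis(P,o):
    a=np.radians(o['tool_rot'][2]+90);u=np.array([np.cos(a),np.sin(a)]); n=np.array([-u[1],u[0]])
    e=P[:,:2]-o['tool_pos'][:2]; return e@u,e@n
E
python3 - <<'E'
from tg import *
o=status.get_obs(); print(o['time_s'],o['tool_pos'],o['tool_rot'],o['grip_width'])
p,im,d=look('wrist','w5.png')
P=cloud(p,d,d>0); s,t=axis(P,o); k=(s>.015)&(s<.14)&(abs(t)<.055)&(P[:,2]>.06)&(P[:,2]<.16)
P=P[k];s=s[k];t=t[k]
for x in np.arange(.01,.14,.01):
    m=(s>=x)&(s<x+.01)
    if m.sum()>5:
        tt=t[m]; zz=P[m,2]; print(round(x,2),m.sum(),tt.min().round(4),tt[tt<0].max().round(4),tt[tt>0].min().round(4),tt.max().round(4),'ztop L',np.percentile(zz[tt>0],95).round(4),'R',np.percentile(zz[tt<0],95).round(4))
print(s.max())
E
```

```text
16.7167 [0.56224045 0.29314167 0.27897547] [-1.79906187e+02  7.25315977e-02 -9.93945249e+01] 0.04769042245001525
0.01 303 -0.0236 -0.0158 0.0182 0.0256 ztop L 0.1172 R 0.1169
0.02 622 -0.0237 -0.016 0.0184 0.0263 ztop L 0.117 R 0.1169
0.03 702 -0.0252 -0.0163 0.0188 0.0278 ztop L 0.1169 R 0.1169
0.04 756 -0.0273 -0.0182 0.0201 0.0299 ztop L 0.1171 R 0.1171
0.05 807 -0.0297 -0.0198 0.0223 0.0319 ztop L 0.1171 R 0.1171
0.06 858 -0.0318 -0.022 0.0242 0.0335 ztop L 0.1172 R 0.1171
0.07 868 -0.0335 -0.0242 0.0262 0.0357 ztop L 0.1172 R 0.1171
0.08 675 -0.0341 -0.029 0.0311 0.0362 ztop L 0.1174 R 0.1171
0.09 751 -0.0347 -0.0292 0.0315 0.0368 ztop L 0.1172 R 0.1171
0.1 751 -0.0352 -0.0297 0.0318 0.0371 ztop L 0.1174 R 0.1172
0.11 828 -0.0355 -0.0303 0.0324 0.0375 ztop L 0.1174 R 0.1171
0.12 362 -0.0344 -0.0292 0.0309 0.0369 ztop L 0.1145 R 0.1146
0.12494735566338082
```

View pics/w5.png

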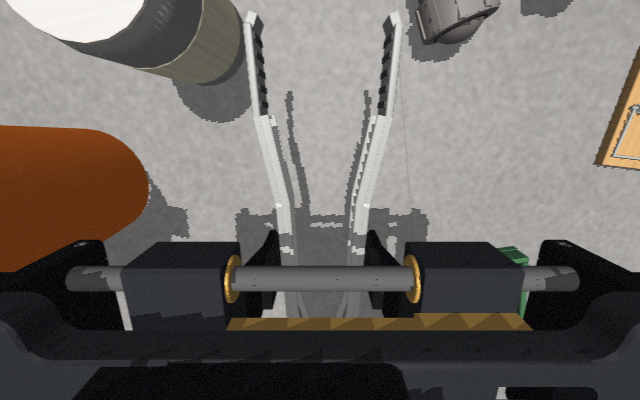

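Held level at 48 mm: the jaws are at about (258,70) and (390,70), with an inner gap of about 61 mm, running from 82 to 124 mm ahead of the TCP. The arms behind the jaws are narrower than the jaws, so I'll place the trap's rear edge at the rear of the jaws, putting the trap centre about 134 mm ahead of the TCP.

jog_arm(rows=[[0.45, 0.01, 0.0018, 0, 0, 0, 0], [0.45, 0.02, 0.0035, 0, 0, 0, 0], [0.45, 0.0235, 0.0041, 0, 0, 0, 0], [0.45, 0.0235, 0.0041, 0, 0, 0, 0], [0.45, 0.0235, 0.0041, 0, 0, 0, 0], [0.45, 0.0235, 0.0041, 0, 0, 0, 0], [0.45, 0.0235, 0.0041, 0, 0, 0, 0], [0.45, 0.0235, 0.0041, 0, 0, 0, 0], [0.45, 0.0235, 0.0041, 0, 0, 0, 0], [0.45, 0.0235, 0.0041, 0, 0, 0, 0], [0.45, 0.02, 0.004, 0, 0, 0, 0], [0.45, 0.015, 0.003, 0, 0, 0, 0]])

```text
time_s: 17.77
tool_pos: [0.4747, 0.048, 0.2767]
tool_rot: [179.9, -0.1, -99.5]
force: [0.4, -0.4, -1.5]
grip_width: 0.0481
```

jog_arm(rows=[[0.45, 0.009, 0.0017, 0.01, 0, 0, 0], [0.45, 0, 0, 0.01, 0, 0, 3], [0.45, 0, 0, 0.01, 0, 0, 2.6], [0.45, 0, 0, 0, 0, 0, 0], [0.45, 0, 0, 0, 0, 0, 0], [0.45, 0, 0, 0, 0, 0, 0]])

```text
time_s: 18.27
tool_pos: [0.4731, 0.0423, 0.2475]
tool_rot: [180.0, -0.0, -104.9]
force: [0.8, -0.5, -0.6]
grip_width: 0.0478
```

```bash
cat > m.py <<'E'
from tg import *
import sys
o=status.get_obs(); print(o['time_s'],o['tool_pos'],o['tool_rot'],o['grip_width'],o['force'])
p,im,d=look('wrist',sys.argv[1])
P=cloud(p,d,d>0); s,t=axis(P,o); zb=o['tool_pos'][2]-.184
k=(s>.03)&(s<.21)&(abs(t)<.055)
jw=k&(P[:,2]>zb+.017)&(P[:,2]<zb+.03)&(s<.15)
print('tip',s[jw].max(),'gap at jaws',t[jw&(s>.09)&(t<0)].max(),t[jw&(s>.09)&(t>0)].min(),'arm rear',t[jw&(s>.07)&(s<.08)&(t<0)].max(),t[jw&(s>.07)&(s<.08)&(t>0)].min(), 'topz',np.percentile(P[jw,2],95))
q=outline_of('wrist','trap')
if q:
    T=cloud(p,d,q[0]['pixels']); T=T[T[:,2]<zb+.03]; s,t=axis(T,o)
    r=cv2.minAreaRect((np.stack([s,t],1)*1000).astype(np.float32)); print('trap',q[0]['conf'],r,'z',np.percentile(T[:,2],[5,50,95]).round(4),'s',s.min(),s.max())
E
python3 m.py w6.png
```

```text
18.2667 [0.47307962 0.04230538 0.24752843] [ 1.79977933e+02 -1.18357004e-02 -1.04903479e+02] 0.04782209337536171 [ 0.79828959 -0.54177197 -0.60491676]
tip 0.12428010790924392 gap at jaws -0.029388989509081413 0.030890680299183963 arm rear -0.02456760971812507 0.026142514943336605 topz 0.08576507628253131
trap 0.8 ((118.28658294677734, -0.8945064544677734), (47.313392639160156, 70.5013198852539), 89.1592025756836) z [0.0113 0.0127 0.0166] s 0.08286439693341326 0.15323801242269755
```

View pics/w6.png

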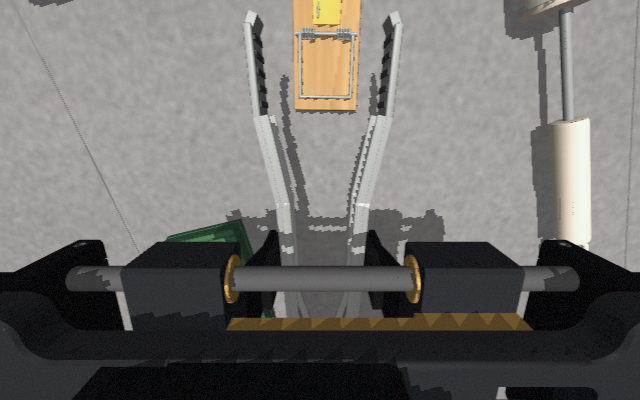

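The wrist view shows the trap at (325,55) between the jaws. Its rear edge (row 108) is level with the jaws' rear (row 113). I'll back off 3 mm, shift 1.5 mm and go down.

jog_arm(rows=[[0.45, 0.0015, 0.003, 0, 0, 0, 0], [0.45, 0, 0, 0.01, 0, 0, 0], [0.45, 0, 0, 0.01, 0, 0, 0], [0.45, 0, 0, 0.01, 0, 0, 0], [0.45, 0, 0, 0.01, 0, 0, 0], [0.45, 0, 0, 0.008, 0, 0, 0], [0.45, 0, 0, 0.006, 0, 0, 0], [0.45, 0, 0, 0.004, 0, 0, 0], [0.45, 0, 0, 0, 0, 0, 0], [0.45, 0, 0, 0, 0, 0, 0], [0.45, 0, 0, 0, 0, 0, 0]])

```text
time_s: 19.28
tool_pos: [0.4701, 0.0415, 0.1901]
tool_rot: [-180.0, 0.0, -105.0]
force: [0.0, 0.6, -1.9]
grip_width: 0.048
```

```bash
python3 m.py w7.png
```

```text
19.2833 [0.47012974 0.04145406 0.19011336] [-1.79957837e+02  1.53340577e-02 -1.05000911e+02] 0.04798839633927197 [ 0.04250302  0.56412209 -1.87211033]
tip 0.12448391796060347 gap at jaws -0.029584653341463957 0.0309727496670014 arm rear -0.024432811572688874 0.02605893019370754 topz 0.028458936442247854
trap 0.65 ((110.36746978759766, -0.027797698974609375), (47.25197982788086, 49.588985443115234), 89.2944107055664) z [0.0112 0.0125 0.0157] s 0.08532344693872759 0.13486913826729208
```

jog_arm(rows=[[0.45, 0, 0, 0.0015, 0, 0, 0], [0.48, 0, 0, 0, 0, 0, 0], [0.51, 0, 0, 0, 0, 0, 0], [0.54, 0, 0, 0, 0, 0, 0], [0.57, 0, 0, 0, 0, 0, 0], [0.7, 0, 0, 0, 0, 0, 0], [0.7, 0, 0, 0, 0, 0, 0], [0.7, 0, 0, 0, 0, 0, 0], [0.7, 0, 0, 0, 0, 0, 0], [0.7, 0, 0, 0, 0, 0, 0], [0.7, 0, 0, 0, 0, 0, 0], [0.7, 0, 0, 0, 0, 0, 0]], grip_force=50)

```text
time_s: 20.38
tool_pos: [0.4699, 0.0414, 0.1883]
tool_rot: [-180.0, -0.0, -105.0]
force: [-0.4, -0.8, -0.8]
grip_width: 0.0389
```

```bash
python3 m.py w8.png
```

```text
20.3833 [0.46986555 0.04143697 0.18829256] [-1.79992511e+02 -1.06026297e-03 -1.04996327e+02] 0.03885819681029576 [-0.39565723 -0.76231654 -0.81764084]
tip 0.12469579423898437 gap at jaws -0.01985331389929231 0.021447036577438502 arm rear -0.01729941143169482 0.018788661184700035 topz 0.026331001450556685
trap 0.56 ((109.01837158203125, 1.1778068542480469), (47.1060791015625, 47.40945053100586), 0.5076304078102112) z [0.0112 0.0125 0.0156] s 0.08566657413523218 0.13276690223483428
```

jog_arm(rows=[[0.7, 0, 0, 0, 0, 0, 0], [0.7, 0, 0, 0, 0, 0, 0], [0.7, 0, 0, -0.002, 0, 0, 0], [0.7, 0, 0, -0.004, 0, 0, 0], [0.7, 0, 0, -0.006, 0, 0, 0], [0.7, 0, 0, -0.008, 0, 0, 0], [0.7, 0, 0, -0.008, 0, 0, 0], [0.7, 0, 0, -0.006, 0, 0, 0], [0.7, 0, 0, -0.004, 0, 0, 0], [0.7, 0, 0, -0.002, 0, 0, 0], [0.7, 0, 0, 0, 0, 0, 0]])

```text
time_s: 21.4
tool_pos: [0.4701, 0.0415, 0.2289]
tool_rot: [-179.9, 0.0, -105.0]
force: [-0.3, -0.3, -0.5]
grip_width: 0.0389
```

```bash
python3 m.py w9.png
```

```text
21.4 [0.47005165 0.04145333 0.22892631] [-1.79934552e+02  2.69119172e-02 -1.04998828e+02] 0.038939699875038286 [-0.29256329 -0.27096343 -0.46513137]
tip 0.1248112541080932 gap at jaws -0.019376655970540956 0.021506639270051035 arm rear -0.017147246944650748 0.01893650120192134 topz 0.06696948716975601
trap 0.82 ((109.38428497314453, 0.8776588439941406), (46.30717849731445, 46.87890625), 89.57530212402344) z [0.0519 0.0531 0.0562] s 0.0858467012372483 0.13270885439707558
```

The trap has come up with the tongs and is level, with its base top at about 0.052. I'll lift further.

jog_arm(rows=[[0.7, 0, 0, -0.004, 0, 0, 0], [0.7, 0, 0, -0.008, 0, 0, 0], [0.7, 0, 0, -0.012, 0, 0, 0], [0.7, 0, 0, -0.014, 0, 0, 0], [0.7, 0, 0, -0.014, 0, 0, 0], [0.7, 0, 0, -0.014, 0, 0, 0], [0.7, 0, 0, -0.014, 0, 0, 0], [0.7, 0, 0, -0.014, 0, 0, 0], [0.7, 0, 0, -0.012, 0, 0, 0], [0.7, 0, 0, -0.01, 0, 0, 0], [0.7, 0, 0, -0.006, 0, 0, 0], [0.7, 0, 0, -0.003, 0, 0, 0]])

```text
time_s: 22.5
tool_pos: [0.47, 0.0415, 0.3544]
tool_rot: [-179.9, 0.0, -105.0]
force: [-0.2, 0.1, -0.9]
grip_width: 0.0386
```

jog_arm(rows=[[0.7, 0, 0, 0, 0, 0, 0], [0.7, 0, 0, 0, 0, 0, 0], [0.7, 0, 0, 0, 0, 0, 0], [0.7, 0, 0, 0, 0, 0, 0], [0.7, 0, 0, 0, 0, 0, 0], [0.7, 0, 0, 0, 0, 0, 0], [0.7, 0, 0, 0, 0, 0, 0], [0.7, 0, 0, 0, 0, 0, 0]])

```text
time_s: 23.17
tool_pos: [0.4698, 0.0414, 0.3531]
tool_rot: [180.0, -0.0, -105.0]
force: [0.3, -0.1, -1.1]
grip_width: 0.0388
```

```bash
python3 m.py w10.png; python3 - <<'E'
from h import *
p,im,d=look('side','s10.png')
P=cloud(p,d,d>0)
c=np.array([.596,-.296]); a=np.radians(-9.1); u=np.array([np.cos(a),np.sin(a)]); n=np.array([-u[1],u[0]])
q=P[:,:2]-c; s=q@u; t=q@n; z=P[:,2]; m=(abs(s)<.1)&(abs(t)<.05)&(z>.134)&(z<.15)
print('guard',m.sum(),np.percentile(s[m],[1,99]),np.percentile(t[m],[1,99]),np.percentile(z[m],[2,50,98]))
q=outline_of('side','trap')
if q: T=cloud(p,d,q[0]['pixels']); print('trap',q[0]['conf'],np.percentile(T,[3,97],0).round(3))
E
```

```text
23.1667 [0.46983506 0.04143897 0.35314468] [ 1.79993311e+02 -6.48804779e-03 -1.04999337e+02] 0.03883329551122591 [ 0.27389238 -0.13352907 -1.11659863]
tip 0.12457718975029745 gap at jaws -0.019783249200185572 0.021079397569784202 arm rear -0.017329646055763485 0.01878510763299417 topz 0.19112433012116758
trap 0.65 ((109.13644409179688, 0.5249080657958984), (45.77647018432617, 46.759464263916016), 89.66121673583984) z [0.176  0.1772 0.1802] s 0.08563765302184616 0.13261651359908025
guard 409 [-0.06104245  0.05896626] [-0.02948208  0.03066451] [0.13411295 0.13529017 0.13716658]
trap 0.7 [[ 0.579 -0.024  0.171]
 [ 0.643  0.028  0.181]]
```

View pics/s10.png

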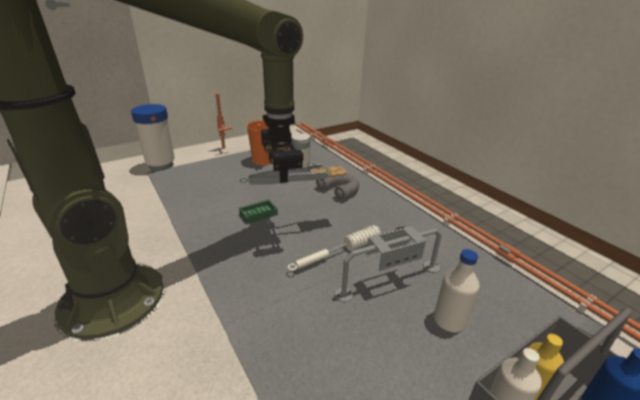

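The side picture shows the trap held level in the air at (330,171) in the tongs, with its top at about z = 0.177. The guard is astride the bar at (400,248), and the bystanders that show look undisturbed. I'll hand in.

```bash
python3 -c "
from cell import env; env.sign_off()"
```

```text
the job is handed in; nothing more can be done
```

I hung the guard astride the cloth rail and let go. Then I picked up the tongs, closed them on the rear 4 cm of the trap and lifted it. I handed the job in at about 23.5 s with the trap still held.

**Last checks:**
- **Trap:** held level between the jaws at about 0.17 m, steady during the lift. The finger opening was 38.8 mm with the grip set to 50 N.
- **Guard:** its roof straps are at z of about 0.135, and it is centred within about 2 mm across and along the bar.
- **Other things:** the bystanders that show in the last side picture look unmoved. I did not measure their positions again.

**What disagreed:** the wrist depth gave a jaw gap of about 41 mm on the 46 mm wide trap. I put this down to the depth edges, because the trap came up with the tongs and did not slip. The contact forces could not be read directly.

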